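# Find the softest spring mount on the packing bench and push its tag down

## Task

With the fingertips, press down the sprung pad of each of the three teal testers in turn, by half a centimetre or more, to feel which spring is the softest. Once all three have been tried, push the yellow tag of the softest tester fully down and leave the other two tags up. Only press: do not pull pads or tags up, and leave the box, scissors, film roll and bottle where they are.

Things in the scene. Friction and masses are not known exactly. Their poses are not given: they have to be found in the camera images.
- tester_left: The left one (seen from the robot; left is +y) of three identical-looking spring testers fixed to the table; which is softest changes and can only be felt. Teal foot 140 x 80 x 40 mm; origin: centre of its underside, z up. Along its x: at -50 mm a teal tower (36 x 56 mm, top at 72 mm) holding a yellow tag; at +15 mm the round sprung pad; at 58 mm two white posts (y = +-17 mm, tops at 76 mm) with an orange marker bar.
- pad_left (a point): Centre of the top face, as it is at rest, of the sprung pad of tester_left (the point does not sink with the pad): black-topped grey disc, 56 mm across, top 88 mm above the table, sinks up to 16 mm straight down and springs back. Force is proportional to depth (no preload): about 0.3 N per mm on the softest, 0.7 and 1.5 on the others.
- tag_left_top (a point): Centre of the top face of the yellow tag of tester_left: 24 mm along the tester's x, 30 mm along its y; its top is 86 to 88 mm above the table at first and goes straight down to 74 mm (2 mm above the tower) against about 4 N of steady friction; it stays where it is left.
- tag_left (a joint): How far that tag is pushed down, m: 0 to 0.002 as found (up), 0.014 fully down, negative if pulled up.
- marker_left (a joint): The orange marker bar of tester_left (40 x 7 x 5 mm, across the posts at the tester's x = 63 mm, top 69 mm above the table at first). The pad pushes it down by an arm under its rim, and it stays at the pad's deepest press. Value: how far it has gone down, m: 0 at first, then the deepest press less about 0.5 mm.
- tester_middle: The middle one (seen from the robot; left is +y) of three identical-looking spring testers fixed to the table; which is softest changes and can only be felt. Teal foot 140 x 80 x 40 mm; origin: centre of its underside, z up. Along its x: at -50 mm a teal tower (36 x 56 mm, top at 72 mm) holding a yellow tag; at +15 mm the round sprung pad; at 58 mm two white posts (y = +-17 mm, tops at 76 mm) with an orange marker bar.
- pad_middle (a point): Centre of the top face, as it is at rest, of the sprung pad of tester_middle (the point does not sink with the pad): black-topped grey disc, 56 mm across, top 88 mm above the table, sinks up to 16 mm straight down and springs back. Force is proportional to depth (no preload): about 0.3 N per mm on the softest, 0.7 and 1.5 on the others.
- tag_middle_top (a point): Centre of the top face of the yellow tag of tester_middle: 24 mm along the tester's x, 30 mm along its y; its top is 86 to 88 mm above the table at first and goes straight down to 74 mm (2 mm above the tower) against about 4 N of steady friction; it stays where it is left.
- tag_middle (a joint): How far that tag is pushed down, m: 0 to 0.002 as found (up), 0.014 fully down, negative if pulled up.
- marker_middle (a joint): The orange marker bar of tester_middle (40 x 7 x 5 mm, across the posts at the tester's x = 63 mm, top 69 mm above the table at first). The pad pushes it down by an arm under its rim, and it stays at the pad's deepest press. Value: how far it has gone down, m: 0 at first, then the deepest press less about 0.5 mm.
- tester_right: The right one (seen from the robot; left is +y) of three identical-looking spring testers fixed to the table; which is softest changes and can only be felt. Teal foot 140 x 80 x 40 mm; origin: centre of its underside, z up. Along its x: at -50 mm a teal tower (36 x 56 mm, top at 72 mm) holding a yellow tag; at +15 mm the round sprung pad; at 58 mm two white posts (y = +-17 mm, tops at 76 mm) with an orange marker bar.
- pad_right (a point): Centre of the top face, as it is at rest, of the sprung pad of tester_right (the point does not sink with the pad): black-topped grey disc, 56 mm across, top 88 mm above the table, sinks up to 16 mm straight down and springs back. Force is proportional to depth (no preload): about 0.3 N per mm on the softest, 0.7 and 1.5 on the others.
- tag_right_top (a point): Centre of the top face of the yellow tag of tester_right: 24 mm along the tester's x, 30 mm along its y; its top is 86 to 88 mm above the table at first and goes straight down to 74 mm (2 mm above the tower) against about 4 N of steady friction; it stays where it is left.
- tag_right (a joint): How far that tag is pushed down, m: 0 to 0.002 as found (up), 0.014 fully down, negative if pulled up.
- marker_right (a joint): The orange marker bar of tester_right (40 x 7 x 5 mm, across the posts at the tester's x = 63 mm, top 69 mm above the table at first). The pad pushes it down by an arm under its rim, and it stays at the pad's deepest press. Value: how far it has gone down, m: 0 at first, then the deepest press less about 0.5 mm.
- sample_box: Bystander, loose: teal box with white lid, 48 x 48 x 42 mm; origin at the centre of its underside.
- scissors: Bystander, loose: scissors lying flat, red finger loops, about 175 x 85 x 11 mm; origin on the table near the pivot, blades towards its +x.
- film_roll: Bystander, loose: yellow roll of packing film lying on its side, 80 mm across, 260 mm long along its y; origin on the table under its middle.
- gel_bottle: Bystander, loose: white bottle, 56 mm across, 140 mm tall, standing; origin at the centre of its underside.
Mind the look-alikes: they are no part of the job. Leave any blue or pink look-alike of the tester_middle alone.

How it is judged:
On the way, in this order (a step that is already met when the one before it is completed fails the run):
1. all three pads have been pressed (every orange marker carried down more than 3 mm) (value of joint each of marker_left, marker_middle, marker_right above 0.003 m), for 0.1 s.
2. after that, the tag of the softest tester is pushed down (more than 11 of its 14 mm) (((horizontal distance between pad_left and softest_mount_c0 below 0.03 m and value of joint tag_left above 0.011 m) or (horizontal distance between pad_middle and softest_mount_c0 below 0.03 m and value of joint tag_middle above 0.011 m) or (horizontal distance between pad_right and softest_mount_c0 below 0.03 m and value of joint tag_right above 0.011 m))), for 0.2 s.
At the end, for the whole second after the job is handed in: The softest tester's tag is down by more than 11 mm, the other two tags are up (pushed less than 5 mm), every marker shows a press of more than 3 mm, all pads have sprung back to within 2 mm, and the four loose things are at rest within 30 mm of where they were (all of step 1 and ((horizontal distance between pad_left and softest_mount_c0 below 0.03 m and value of joint tag_left above 0.011 m) or (horizontal distance between pad_middle and softest_mount_c0 below 0.03 m and value of joint tag_middle above 0.011 m) or (horizontal distance between pad_right and softest_mount_c0 below 0.03 m and value of joint tag_right above 0.011 m)) and (horizontal distance between pad_left and softest_mount_c0 below 0.03 m or value of joint tag_left below 0.005 m) and (horizontal distance between pad_middle and softest_mount_c0 below 0.03 m or value of joint tag_middle below 0.005 m) and (horizontal distance between pad_right and softest_mount_c0 below 0.03 m or value of joint tag_right below 0.005 m) and height (world z) of each of softest_mount_c0, medium_mount_c0, stiffest_mount_c0 above 0.076 m and distance of each of sample_box, scissors, film_roll, gel_bottle from where it was at the start of the episode below 0.03 m and linear speed of each of sample_box, scissors, film_roll, gel_bottle below 0.02 m/s); the robot touches nothing.
It fails at once if the tag of a stiffer tester is pushed down more than 6 mm ((not (horizontal distance between pad_left and softest_mount_c0 below 0.03 m) and value of joint tag_left above 0.006 m) or (not (horizontal distance between pad_middle and softest_mount_c0 below 0.03 m) and value of joint tag_middle above 0.006 m) or (not (horizontal distance between pad_right and softest_mount_c0 below 0.03 m) and value of joint tag_right above 0.006 m)).
It fails at once if a tag or pad is pulled up more than 4 mm (value of joint any of tag_left, tag_middle, tag_right below -0.004 m or height (world z) of any of softest_mount_c0, medium_mount_c0, stiffest_mount_c0 above 0.082 m).
It fails at once if a loose bystander is lifted or carried (moved more than 40 mm, or raised more than 15 mm) (distance of any of sample_box, scissors, film_roll, gel_bottle from where it was at the start of the episode above 0.04 m or height (world z) of any of sample_box, scissors, film_roll, gel_bottle above 0.015 m).
It fails at once if the bottle or box is tipped over (angle between any of gel_bottle, sample_box's own z axis and vertical above 0.4 rad).
It also fails if it takes over 48 s, if anything falls off the work surface, if the arm or the gripper's body presses on something with over 40 N, if the wrist force passes 120 N, or if a joint passes its speed limit or range.

## Robot

A 7-joint arm with a two-finger parallel gripper is mounted at the origin on the work surface. World frame = base frame: x ahead of the robot, y to its left, z up, the work surface at z = 0. Lengths are in m, angles in rad, forces in N, time in s.
With the tool pointing down it reaches from about 0.35 to 0.9 m from the base axis. Payload 8.1 kg.
Tool frame: the origin (TCP) lies midway between the tips of the shut fingers; the grasp point (between the pads) lies 19 mm behind it; z points along the fingers, y is the line along which they close (so a half turn about z gives the same grasp; the last joint's range is limited). The gripper opens to 92 mm and grips with 3 to 60 N. Pads are 19 mm wide; open, the fingers measure 130 mm over their backs; the gripper's body (75 mm by 190 mm) begins 47 mm behind the grasp point.
Start: joints at [-1.353, 0.434, 0.025, 1.573, -0.012, 1.134, -0.075], TCP at [0.197, 0.593, 0.227] pointing down, gripper open.
Joint ranges: [-2.62, 2.62], [-0.44, 2.09], [-1.27, 1.32], [0.08, 2.57], [-1.32, 4.46], [0.12, 2], [-2.74, 2.74]. Speed limits (rad/s): [2.22, 2.22, 3.01, 3.01, 3.14, 3.14, 3.14].

## Interface

Orientations are given as a unit quaternion [w, x, y, z].
In Python, from workcell import r, eyes gives the robot as it stands. The module is installed in compiled form; this text tells all that it offers.
- The arm moves only by the tool apply_moves, never from a script. Its arguments are lists of equal length, an entry for each row: "translation": the shift along the world's x, y, z in units of 60 mm (1.0 is 60 mm), a list of three; "yaw": the turn about the world's z in units of 6 degrees (1.0 is 6 degrees); "jaw": the opening, from -1 (shut) to 1 (fully open). A call has 1 to 20 rows; each row is the pose to reach, as a shift and turn from the pose commanded when the call began; what a row does not reach only later rows make up. A row lasts 1/8 s, in which the tool goes at most 62.5 mm and 10.7 degrees, less where a joint would pass 70% of its speed; a pose out of reach is approached as far as the arm can. A call with a gripper value outside its range is refused whole. The fingers move at their own pace and stop on an object; "force" is the grip in N (left out, the last holds). Time passes only in rows, so rows that repeat a pose let the fingers close. It gives the time, the measured TCP pose, the force, the opening and the grip force at its end, in the units of the state.
- r.state(): the state, without advancing time (a new reading comes with each control period).
- eyes.capture(name): name is "scene" or "top"; returns a dict with "frame" (400x640x3 uint8, red, green, blue), "camera_matrix" (3x3 intrinsics, pixels), "world_to_cam" (4x4, takes a point from world to camera coordinates). Camera axes: x right, y up, looking along -z (the intrinsics and any distortion apply to the point x, -y, -z); pixel columns grow to the right and rows downward; lengths in m; the calibration is good to about 2 mm. A picture is of the moment at which its call begins. There is no depth.
- r.job_done(): hands the job in; it is judged then, once.
The state is a dict: "clock": time; "joint_pos": joint angles; "qd": joint speeds; "joint_torque": joint torques, N m; "position": TCP position; "eef_rot": TCP orientation; "wrist_force": force on the tool from outside, world axes, zero at the start; "wrist_torque": the same for the moment, N m; "width": opening from 0.0 (shut) to 1.0 (fully open); "grasp_force": force on a finger pad.
Only numpy, scipy, OpenCV 4.12 (cv2) and the standard library are available. Lean on these libraries where they do the work, as an engineer would, in place of code of your own. Each camera call takes 0.05 s, during which the arm holds its last target. There are 200 camera calls.

## Working session

There is one attempt and no reset: what is moved stays moved. The work goes in short steps, Python scripts to look and compute and a tool call to move; the robot and the scene stay as the last step left them, time stands still between calls to the robot, and variables do not carry over. Pictures are saved under pics/ and viewed, at most 10 in all, crops included, and the job is handed in when it is done.

Besides the shell and the picture viewer there is one more tool, called after "Emit:" as name(argument=value, ...) on one line, values as JSON. apply_moves: Moves the arm, as the interface text tells. Its arguments: {"type":"object","properties":{"translation":{"type":"array"},"yaw":{"type":"array"},"jaw":{"type":"array"},"force":{"type":"number"}},"required":["translation","yaw","jaw"]}

```bash
mkdir -p pics
cat > h.py <<'E'
import numpy as np,cv2,pickle
def ray(c,u,v):
    K=c["camera_matrix"];T=c["world_to_cam"]
    d=np.linalg.inv(K)@np.array([u,v,1.]);d=np.array([d[0],-d[1],-d[2]])
    R=T[:3,:3];return -R.T@T[:3,3],R.T@d
def plane(c,u,v,z):
    o,d=ray(c,u,v);return o+d*(z-o[2])/d[2]
def proj(c,p):
    q=c["world_to_cam"]@np.append(p,1);q=c["camera_matrix"]@np.array([q[0],-q[1],-q[2]]);return q[:2]/q[2]
E
python3 - <<'E'
from workcell import r,eyes
import cv2,pickle
d={}
for n in("scene","top"):
    c=eyes.capture(n);d[n]=c;cv2.imwrite(f"pics/{n}0.png",c["frame"][:,:,::-1]);print(n,c.keys(),c["camera_matrix"].tolist(),c["world_to_cam"].round(3).tolist())
pickle.dump(d,open("c0.pkl","wb"));print(r.state())
E
```

```text
scene dict_keys(['frame', 'camera_matrix', 'world_to_cam']) [[469.29616230507503, 0.0, 320.3925473880104], [0.0, 469.29616230507503, 196.51229646288522], [0.0, 0.0, 1.0]] [[-0.821, 0.571, 0.004, 0.457], [-0.422, -0.611, 0.67, 0.168], [0.385, 0.548, 0.742, -1.272], [0.0, 0.0, 0.0, 1.0]]
top dict_keys(['frame', 'camera_matrix', 'world_to_cam']) [[383.635131725032, 0.0, 313.8488827854615], [0.0, 383.635131725032, 198.44012588888907], [0.0, 0.0, 1.0]] [[-0.006, -1.0, -0.004, -0.01], [0.998, -0.006, 0.069, -0.53], [-0.069, -0.004, 0.998, -1.068], [0.0, 0.0, 0.0, 1.0]]
{'clock': 0.1, 'joint_pos': array([-1.35262738,  0.43510633,  0.02498727,  1.57403429, -0.01161683,
        1.13399804, -0.07510227]), 'qd': array([ 0.00138956, -0.00133138,  0.00037982, -0.00200517, -0.0002379 ,
       -0.00105753, -0.00080878]), 'joint_torque': array([ 2.23492709e-03, -6.69124746e+01,  9.87619311e-01, -3.15144396e+01,
       -6.04665815e-02,  3.74653295e-02,  6.44841953e-05]), 'position': array([0.19696487, 0.59265413, 0.22604189]), 'eef_rot': array([-5.36049766e-05,  1.59742886e-01,  9.87158407e-01, -6.98320763e-04]), 'wrist_force': array([-0.04003022,  0.12299767,  0.48919149]), 'wrist_torque': array([0.0027688 , 0.02644774, 0.00246862]), 'grasp_force': 0.0, 'width': 0.9999741561816624}
```

View pics/top0.png

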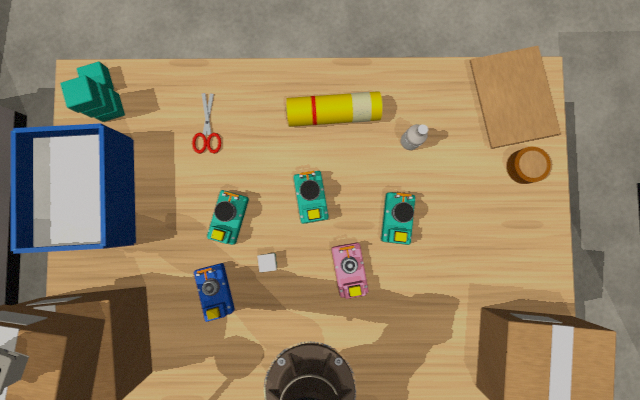

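View pics/scene0.png

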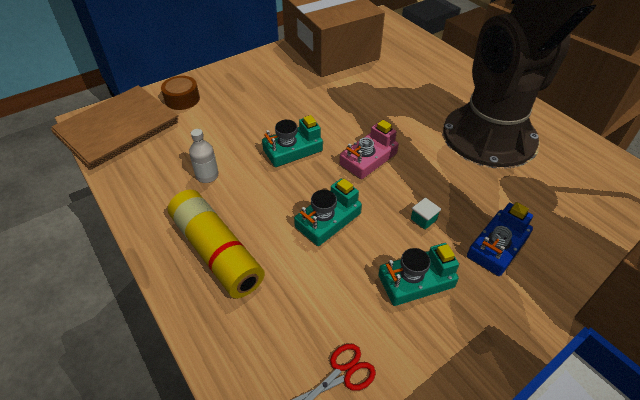

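The top view shows the three teal testers with pads near (226,212), (310,190), (403,212) and tags near (218,236), (314,214), (401,237). The scene view shows the same three, with pads at (415,262), (323,204), (286,132).

```bash
cat > m.py <<'E'
import numpy as np,cv2,pickle
from h import *
d=pickle.load(open("c0.pkl","rb"))
seeds={"left":dict(top=[(226,212),(218,236)],scene=[(415,262),(446,254)]),
"middle":dict(top=[(310,190),(314,214)],scene=[(323,204),(346,187)]),
"right":dict(top=[(403,212),(401,237)],scene=[(286,132),(309,122)])}
def blob(mask,s):
    n,l,st,ce=cv2.connectedComponentsWithStats(mask.astype(np.uint8))
    k=[i for i in range(1,n) if st[i,4]>20];i=min(k,key=lambda i:np.hypot(*(ce[i]-s)));return ce[i],st[i]
for n,s in seeds.items():
    pts={}
    for cam in("top","scene"):
        c=d[cam];f=c["frame"];hsv=cv2.cvtColor(f,cv2.COLOR_RGB2HSV)
        y=(abs(hsv[...,0].astype(int)-27)<6)&(hsv[...,1]>190)&(hsv[...,2]>(150 if cam=="top" else 165))
        k=(f.max(2)<48)
        for name,m,sd,z in(("pad",k,s[cam][0],.088),("tag",y,s[cam][1],.087)):
            ce,st=blob(m,sd);p=plane(c,*ce,z);pts[cam,name]=(ce,p);print(n,cam,name,ce.round(1),st[2:],p.round(4))
    for name in("pad","tag"):
        (o,a),(q,b)=[ray(d[c],*pts[c,name][0]) for c in("top","scene")]
        t=np.linalg.lstsq(np.c_[a,-b],q-o,rcond=None)[0];print("  tri",name,((o+a*t[0]+q+b*t[1])/2).round(4))
    v=pts["top","pad"][1]-pts["top","tag"][1];print("  pad-tag",np.hypot(*v[:2]).round(4),"yaw",np.degrees(np.arctan2(v[1],v[0])).round(1))
E
python3 m.py
python3 -c "
import cv2;a=cv2.imread('pics/top0.png')[160:255,195:430];b=cv2.imread('pics/scene0.png')[105:305,255:465]
cv2.imwrite('pics/z.png',cv2.resize(a,None,fx=3.4,fy=3.4,interpolation=2))"
```

```text
left top pad [224.1 210.9] [ 19  19 257] [0.4932 0.224  0.088 ]
left top tag [217.  234.6] [11 10 84] [0.4308 0.2424 0.087 ]
left scene pad [417.9 263.2] [ 43  35 826] [0.4968 0.2354 0.088 ]
left scene tag [446.2 250.7] [ 15  14 119] [0.4315 0.2449 0.087 ]
  tri pad [0.4918 0.2288 0.0761]
  tri tag [0.4303 0.2435 0.0845]
  pad-tag 0.0651 yaw -16.4
middle top pad [309.5 189.4] [ 18  18 250] [ 0.5488 -0.0022  0.088 ]
middle top tag [313.2 213.8] [11 10 87] [ 0.4842 -0.0117  0.087 ]
middle scene pad [325.  199.8] [ 36  26 507] [0.5488 0.0049 0.088 ]
middle scene tag [344.9 183.7] [15 11 88] [ 0.4854 -0.0097  0.087 ]
  tri pad [ 0.5476 -0.0007  0.0824]
  tri tag [ 0.4841 -0.0116  0.0846]
  pad-tag 0.0653 yaw 8.4
right top pad [403.5 211.7] [ 18  19 257] [ 0.4882 -0.2502  0.088 ]
right top tag [400.4 236.4] [12 10 93] [ 0.4233 -0.2409  0.087 ]
right scene pad [285.2 130.6] [ 22  27 359] [ 0.4987 -0.2346  0.088 ]
right scene tag [309.5 119. ] [12  9 60] [ 0.4242 -0.2394  0.087 ]
  tri pad [ 0.4883 -0.254   0.0698]
  tri tag [ 0.4232 -0.2411  0.0854]
  pad-tag 0.0655 yaw -8.2
```

View pics/z.png

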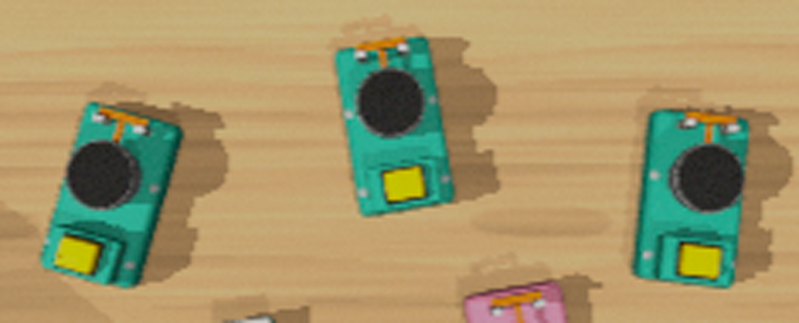

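Emit:
apply_moves(translation=[[0, 0, 1], [0.5, -0.6, 1], [1, -1.3, 1], [1.7, -2.1, 1], [2.4, -3, 1], [3.1, -3.9, 0.6], [3.8, -4.7, 0.1], [4.4, -5.5, -0.4], [4.8, -6, -0.9], [4.93, -6.15, -1.4], [4.93, -6.15, -1.6], [4.93, -6.15, -1.6], [4.93, -6.15, -1.6]], yaw=[0, 0, 0, 0, 0, 0, 0, 0, 0, 0, 0, 0, 0], jaw=[-1, -1, -1, -1, -1, -1, -1, -1, -1, -1, -1, -1, -1], force=20)

```text
clock: 1.72
position: [0.4928, 0.2259, 0.1318]
eef_rot: [0.0, 0.159, 0.987, 0.001]
wrist_force: [-0.8, 0.4, 0.3]
width: 0.01
grasp_force: 0.0
```

Emit:
apply_moves(translation=[[0, 0, -0.3], [0, 0, -0.6], [0, 0, -0.75], [0, 0, -0.9], [0, 0, -0.9], [0, 0, -0.9], [0, 0, -0.9]], yaw=[0, 0, 0, 0, 0, 0, 0], jaw=[-1, -1, -1, -1, -1, -1, -1])

```text
clock: 2.6
position: [0.4927, 0.2254, 0.0785]
eef_rot: [0.0, 0.159, 0.987, 0.001]
wrist_force: [-6.1, -0.9, 15.5]
width: 0.008
grasp_force: 7.3
```

Run:
```python
from workcell import r,eyes
import cv2
s=r.state();print(s["position"],s["wrist_force"],s["wrist_torque"])
c=eyes.capture("scene");cv2.imwrite("pics/p1.png",cv2.resize(c["frame"][170:330,340:500,::-1],None,fx=3.5,fy=3.5))
```

```text
[0.49266186 0.22538972 0.07853115] [-6.1027672  -0.887653   15.47115856] [-0.15757568  1.33224551  0.00903475]
```

View pics/p1.png

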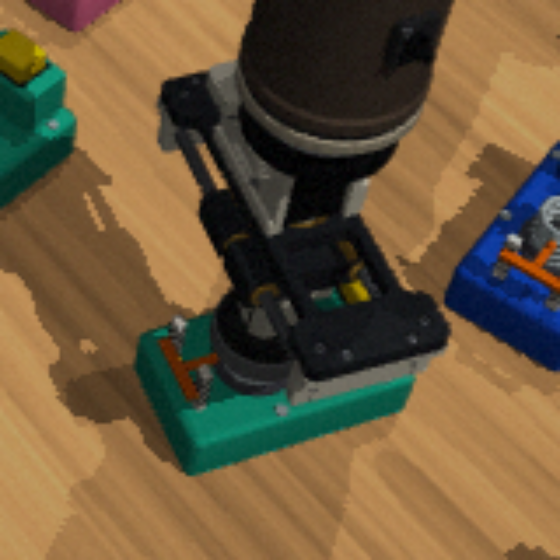

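Left: about 1.6 N/mm (stiff); the marker is visibly down. On to the middle.

Emit:
apply_moves(translation=[[0, 0, 0.5], [0, 0, 1], [0.3, -0.8, 1], [0.5, -1.6, 1], [0.7, -2.4, 1], [0.85, -3.2, 1], [0.93, -3.8, 0.9], [0.93, -3.8, 0.8], [0.93, -3.8, 0.5], [0.93, -3.8, 0.3], [0.93, -3.8, 0.15], [0.93, -3.8, 0], [0.93, -3.8, 0], [0.93, -3.8, 0], [0.93, -3.8, 0]], yaw=[0, 0, 0, 0, 0, 0, 0, 0, 0, 0, 0, 0, 0, 0, 0], jaw=[-1, -1, -1, -1, -1, -1, -1, -1, -1, -1, -1, -1, -1, -1, -1])

```text
clock: 4.53
position: [0.5487, -0.0027, 0.0772]
eef_rot: [-0.0, 0.159, 0.987, 0.001]
wrist_force: [-3.7, 2.2, 7.8]
width: 0.007
grasp_force: 3.9
```

Emit:
apply_moves(translation=[[0, 0, 0.5], [0, 0, 1], [-0.2, -0.8, 1], [-0.4, -1.6, 1], [-0.6, -2.4, 1], [-0.8, -3.2, 1], [-1, -3.9, 1], [-1.01, -4.13, 0.9], [-1.01, -4.13, 0.7], [-1.01, -4.13, 0.4], [-1.01, -4.13, 0.2], [-1.01, -4.13, 0], [-1.01, -4.13, 0], [-1.01, -4.13, 0], [-1.01, -4.13, 0]], yaw=[0, 0, 0, 0, 0, 0, 0, 0, 0, 0, 0, 0, 0, 0, 0], jaw=[-1, -1, -1, -1, -1, -1, -1, -1, -1, -1, -1, -1, -1, -1, -1])

```text
clock: 6.4
position: [0.4885, -0.2517, 0.0773]
eef_rot: [0.0, 0.16, 0.987, 0.0]
wrist_force: [0.5, 3.0, 3.0]
width: 0.007
grasp_force: 1.7
```

Right: 0.28 N/mm, the softest. Lift and check the markers.

Emit:
apply_moves(translation=[[0, 0, 0.5], [0, 0, 1], [-0.5, 0.1, 1], [-1.09, 0.18, 1], [-1.09, 0.18, 1], [-1.09, 0.18, 1]], yaw=[0, 0, 0.9, 1.7, 1.7, 1.7], jaw=[-1, -1, -1, -1, -1, -1])

```text
clock: 7.15
position: [0.4234, -0.2415, 0.1372]
eef_rot: [0.001, 0.072, 0.997, -0.0]
wrist_force: [0.6, -0.0, -0.1]
width: 0.004
grasp_force: 0.0
```

Run:
```python
from workcell import r,eyes
import cv2,numpy as np
c=eyes.capture("scene");f=c["frame"][:,:,::-1]
g=lambda x,y:cv2.resize(f[y-50:y+50,x-50:x+50],None,fx=2.6,fy=2.6,interpolation=2)
cv2.imwrite("pics/p2.png",np.hstack([g(415,265),g(325,205),g(290,130)]));print(r.state()["position"])
```

```text
[ 0.42365281 -0.24137009  0.13703902]
```

View pics/p2.png

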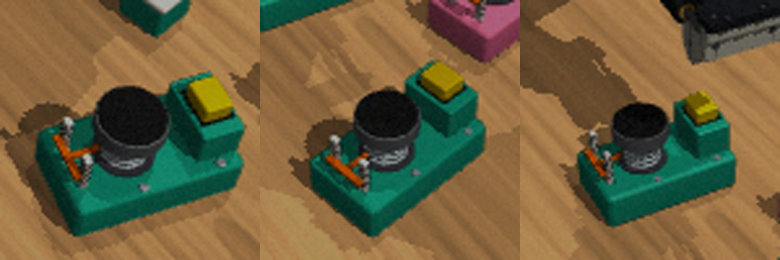

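All three markers sit well below the post tops and the pads are back up; the right tag at about (700,105) in the crop is still up. Press the right tag.

Emit:
apply_moves(translation=[[0, 0, -0.4], [0, 0, -0.7], [0, 0, -0.85], [0, 0, -0.95], [0, 0, -1.06], [0, 0, -1.06], [0, 0, -1.06], [0, 0, -1.06]], yaw=[0, 0, 0, 0, 0, 0, 0, 0], jaw=[-1, -1, -1, -1, -1, -1, -1, -1])

```text
clock: 8.2
position: [0.4231, -0.2409, 0.0741]
eef_rot: [0.001, 0.071, 0.997, 0.0]
wrist_force: [-4.3, 3.0, 16.0]
width: 0.004
grasp_force: 7.9
```

The tag is at its stop (16 N at z = 0.074). Retreat and check.

Emit:
apply_moves(translation=[[0, 0, 0.3], [0, 0, 1], [0, 0, 2], [0, 0, 2.5], [0, -1, 2.5], [0, -1.5, 2.5], [0, -1.5, 2.5], [0, -1.5, 2.5]], yaw=[0, 0, 0, 0, 0, 0, 0, 0], jaw=[-1, -1, -1, -1, -1, -1, -1, -1])

```text
clock: 9.2
position: [0.4229, -0.3301, 0.2229]
eef_rot: [-0.0, 0.071, 0.997, 0.0]
wrist_force: [-0.2, 0.7, 0.3]
width: 0.005
grasp_force: 0.0
```

Run:
```python
from workcell import r,eyes
import cv2,numpy as np
c=eyes.capture("scene");f=c["frame"][:,:,::-1]
g=lambda x,y:cv2.resize(f[y-50:y+50,x-50:x+50],None,fx=2.6,fy=2.6,interpolation=2)
cv2.imwrite("pics/p3.png",np.hstack([g(415,265),g(325,205),g(290,130)]));s=r.state();print(s["position"],s["wrist_force"])
```

```text
[ 0.42298708 -0.32977241  0.22298555] [ 0.73125886  0.47009148 -0.27154366]
```

View pics/p3.png

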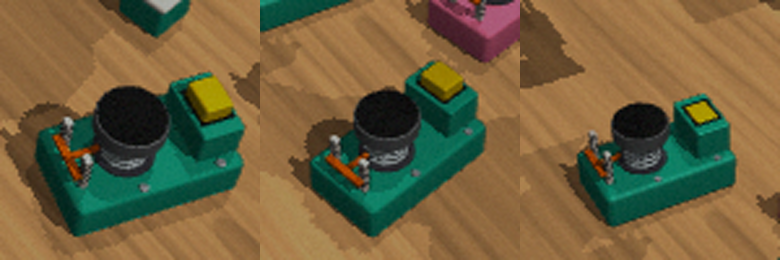

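The right tag at (705,112) is now flush; the other two tags and all the pads are up.

```bash
python3 -c "
from workcell import r
print(r.job_done())"
```

```text
the job is handed in; nothing more can be done
None
```

The right tester is the softest (0.28 N/mm, against about 0.7 for the middle and 1.6 for the left); its tag is fully down, the other two are still up, and the job is handed in.

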